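# Lock the staining shaker for transport

### The arm

A 6-joint arm with a two-finger parallel gripper is mounted at the origin on a cart in front of the work surface, level with it; the furniture and walls round the work are solid. World frame = base frame: x ahead of the robot, y to its left, z up, the work surface at z = 0. Lengths are in m, angles in rad, forces in N, time in s.
With the tool pointing down it reaches from about 0.35 to 0.875 m from the base axis. Payload 4.2 kg.
Tool frame: the origin (TCP) lies at the centre of the arm's flange, where the gripper is bolted on; the fingertips stand 182 mm ahead of it and the grasp point (between the pads) lies 164 mm ahead of it; z points along the fingers, y is the line along which they close (so a half turn about z gives the same grasp; the last joint's range is limited). The gripper opens to 87 mm and grips with 3 to 60 N. Pads are 19 mm wide; open, the fingers measure 117 mm over their backs; the gripper's body (75 mm by 190 mm) begins 51 mm behind the grasp point.
Start: joints at [1.376, 0.385, 0.008, 0, -1.194, -0.259], TCP at [0.274, 0.562, 0.405] pointing down, gripper open.
Joint ranges: [-3.14, 3.14], [-1.21, 2.06], [-1.07, 1.41], [-3.16, 2.05], [-2.99, -0.16], [-3.1, 3.1]. Speed limits (rad/s): [2.79, 2.79, 3.14, 3.14, 3.14, 3.14].

### API

Orientations are given as a unit quaternion [w, x, y, z].
In Python, from bench import get_state, get_image, job_done gives the robot as it stands.
- The arm moves only by the tool send_rows, never from a script. Its argument "deltas" is a list of rows, each a list of 3 entries, a list of its own where there are three numbers: the shift along the world's x, y, z in units of 25 mm (1.0 is 25 mm), then the turn, a rotation vector about the world's x, y, z in rad, then the finger opening in mm, from 0 to 87. A call has 1 to 12 rows; each row is the pose to reach, as a shift and turn from the pose commanded when the call began; what a row does not reach only later rows make up. A row lasts 1/12 s, in which the tool goes at most 41.7 mm and 7.16 degrees, less where a joint would pass 70% of its speed; a pose out of reach is approached as far as the arm can. A call with a gripper value outside its range is refused whole. The fingers move at their own pace and stop on an object; "force" is the grip in N (left out, the last holds). Time passes only in rows, so rows that repeat a pose let the fingers close. It gives the time, the measured TCP pose, the force, the opening and the grip force at its end, in the units of the state.
- get_state(): the state, without advancing time (a new reading comes with each control period).
- get_image(name): name is "scene" or "top"; returns a dict with "frame" (384x512x3 uint8, blue, green, red), "depth" (384x512 float32, m along the optical axis (not along the pixel's ray), 0 where there is no reading), "camera_matrix" (3x3 intrinsics, pixels), "T" (4x4, takes a point from camera to world coordinates). Camera axes: x right, y down, z forward; pixel columns grow to the right and rows downward; lengths in m; the calibration is good to about 2 mm. A picture is of the moment at which its call begins.
- job_done(): hands the job in; it is judged then, once.
The state is a dict: "clock": time; "qpos": joint angles; "dq": joint speeds; "joint_efforts": joint torques, N m; "tcp_pos": TCP position; "tool_rot": TCP orientation; "force": force on the tool from outside, world axes, zero at the start; "wrist_torque": the same for the moment, N m; "width": finger opening in m; "finger_force": force on a finger pad.
Only numpy, scipy, OpenCV 4.12 (cv2) and the standard library are available. Lean on these libraries where they do the work, as an engineer would, in place of code of your own. Each camera call takes 0.05 s, during which the arm holds its last target. There are 200 camera calls.

### The job

The shaker is about to be wheeled away on the trolley, so lock it for transport: push its sliding platform home against the two rubber buffers, then push the upright bolt handle forward along its slot until the bolt is fully home in the platform's fork, and push the handle over sideways to the end of the cross slot so that the bolt cannot work back out. Only push, gently, with the fingertips: lift or carry nothing, leave the glass dishes standing on the platform, and do not disturb the other things on the trolley.

Things in the scene. Friction and masses are not known exactly. Their poses are not given: they have to be found in the camera images.
- shaker: white bench shaker, too heavy to move; origin under the centre of its housing; +x from its front (control panel, bolt) to its rear, +y to its left, z up. Points below are in this frame, in mm. Housing x -118 to 110, y -145 to 145, deck at z 62. On the deck's right front a black dial, top z 77, at x -86, y -106. Two rubber buffers for the platform at the left end, tips at y 122.5, z 77, x -4 and 89
- platform (a joint): place of the sliding aluminium platform (m): 0 = home against the buffers, grows to 0.045 as it moves right (shaker -y). About 2.5 N of friction, stays where left. Platform with rim x -22 to 105, 200 wide, centre y = 22.5 - 1000 * joint, mat at z 80. The fork at its front meets the bolt only when it is home
- right_hoop (a point): middle of the top bar of the platform's right-hand steel hoop: round bar 7 in diameter along x, x -3 to 86, at z 116, upright legs at both ends. Moves with the platform; at home it is at y -67.5. Push it to the left on its outer (right, -y) side, fingertips at about z 97; the platform's rim there rises to z 85 and lies 10 farther out. A like hoop stands at the left end
- fork_mouth (a point): middle of the mouth of the fork, a notch 17 wide in the aluminium keeper bar on the platform's front edge (bar x -40 to -22, z 64 to 84); y = 30 - 1000 * joint platform. The bar reaches 12 to the right and 52 to the left of the notch, so the bolt strikes it, 13 mm forward, unless the platform is home
- bolt (a joint): travel of the lock bolt (m): 0 = drawn back, 0.032 = fully forward (+x) at the corner of the slot, its nose deep in the fork. Round bar 12 in diameter on the line y 30, z 74. About 2 N of friction, no spring. It slides only while the handle is upright
- slot_corner (a point): corner of the L-shaped slot, on the bolt's axis (x -66, y 30, z 74) in the aluminium bolt housing (x -112 to -52, y 17 to 43, top z 86). The long leg, 10 wide, runs along x in the housing's top from x -103 to -60; the cross leg, 12 wide, leaves its front end and goes over the left (+y) wall
- bolt_handle (a joint): turn of the handle about the bolt's axis (rad): 0 = upright, 0.96 = pushed over to the left (+y) to the end of the cross slot. It can turn (beyond some 0.1 of play, 0.25 if forced) only when the bolt is within about 2 mm of fully forward. Friction 0.03 N m, no spring, stays where left
- handle_knob (a point): centre of the handle's black knob, 40 above the bolt's axis; knob 18 in diameter, top 49 above the axis, on a steel pin 8 in diameter. Upright: x = -98 + 1000 * joint bolt, y 30, z 114; pushed over fully: y 63, z 97. Pushed forward on its front (-x) side, then over on its right (-y) side; fingertips at z 92 to 98 pass over the bolt housing
- staining_dish: rectangular open glass staining dish 60x66x40 standing loose on the platform's mat; origin at the centre of its underside, z up
- petri_dish: round petri dish 60 in diameter, 15 high, standing loose on the platform's mat; origin at the centre of its underside, z up
- strip_pot: round pot 43 in diameter, 87 high with black cap, loose, behind the shaker; origin at the centre of its underside
- dropper_tall: brown dropper bottle 38 in diameter, 103 high, loose at the right side of the trolley; origin at the centre of its underside
- dropper_small: brown dropper bottle 33 in diameter, 91 high, loose at the right side of the trolley; origin at the centre of its underside
- coverslip_box: small blue-lidded box 52x52x23 lying loose on the blue slide box at the left; origin at the centre of its underside
Not all that is in view belongs to the job. There is more than one size of the petri_dish; the one meant has the size given above.

How it is judged:
By the outcome, as a careful person would: the job done as asked, in the order asked, and still so for the second after the job is handed in, with the robot touching nothing.
It also fails if it takes over 48 s, if anything falls off the work surface, if the arm or the gripper's body presses on something with over 40 N, if the wrist force passes 120 N, or if a joint passes its speed limit or range.

## Working session

There is one attempt and no reset: what is moved stays moved. The work goes in short steps, Python scripts to look and compute and a tool call to move; the robot and the scene stay as the last step left them, time stands still between calls to the robot, and variables do not carry over. Pictures are saved under pics/ and viewed, at most 10 in all, crops included, and the job is handed in when it is done.

Besides the shell and the picture viewer there is one more tool, called after "Emit:" by a JSON object that holds its "name" and its "arguments", one argument or row to a line. send_rows: Moves the arm, as the interface text tells. Its arguments: {"type":"object","properties":{"deltas":{"type":"array","items":{"type":"array"}},"force":{"type":"number"}},"required":["deltas"]}

```bash
mkdir -p pics; cat > h.py <<'E'
import numpy as np, cv2
from bench import get_state,get_image,job_done
def pts(im):
    K=im["camera_matrix"];d=im["depth"];v,u=np.mgrid[:384,:512]
    p=np.stack([(u-K[0,2])/K[0,0]*d,(v-K[1,2])/K[1,1]*d,d],-1)
    return p@im["T"][:3,:3].T+im["T"][:3,3]
E
python3 - <<'E'
from h import *
print(get_state())
for n in("scene","top"):
    im=get_image(n);cv2.imwrite(f"pics/{n}0.png",cv2.resize(im["frame"],(768,576)));np.savez(f"{n}0.npz",**im)
    print(n,im["T"].round(3).tolist(),im["camera_matrix"].round(1).tolist())
E
```

```text
{'clock': 0.0, 'qpos': array([ 1.37562290e+00,  3.85560410e-01,  6.63007738e-03, -4.94010097e-04,
       -1.19399272e+00, -2.58585137e-01]), 'dq': array([-9.75106178e-04,  5.04266934e-05,  8.64574987e-05, -1.77996115e-04,
       -1.76546755e-03, -4.51838255e-04]), 'joint_efforts': array([-1.22240685e-04, -3.90663028e+01,  1.87395161e+01,  4.21988279e+00,
        1.09331799e-02, -1.92026441e-04]), 'tcp_pos': array([0.27385381, 0.56158302, 0.40365925]), 'tool_rot': array([ 1.07010836e-03,  9.74352028e-01, -2.25026538e-01, -1.95755122e-04]), 'force': array([-0.3963839 ,  0.46740868,  0.51141884]), 'wrist_torque': array([ 0.02589563, -0.00916543, -0.02170333]), 'finger_force': 0.0, 'width': 0.08676320306757958}
scene [[0.702, -0.468, 0.538, -0.169], [-0.713, -0.454, 0.535, -0.686], [-0.007, -0.759, -0.652, 0.965], [0.0, 0.0, 0.0, 1.0]] [[414.8, 0.0, 258.5], [0.0, 414.8, 200.6], [0.0, 0.0, 1.0]]
top [[0.073, -0.977, 0.201, 0.305], [-0.997, -0.072, 0.011, -0.008], [0.004, -0.201, -0.98, 1.383], [0.0, 0.0, 0.0, 1.0]] [[458.0, 0.0, 255.9], [0.0, 458.0, 191.6], [0.0, 0.0, 1.0]]
```

View pics/scene0.png

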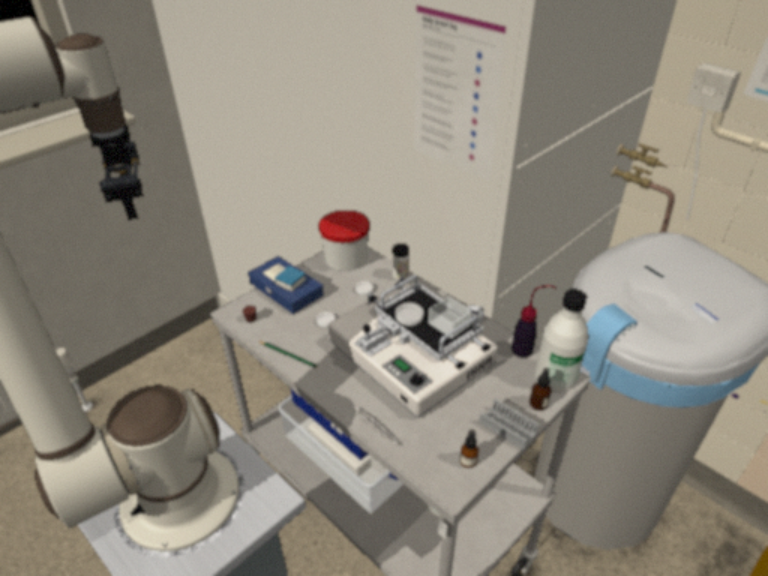

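View pics/top0.png

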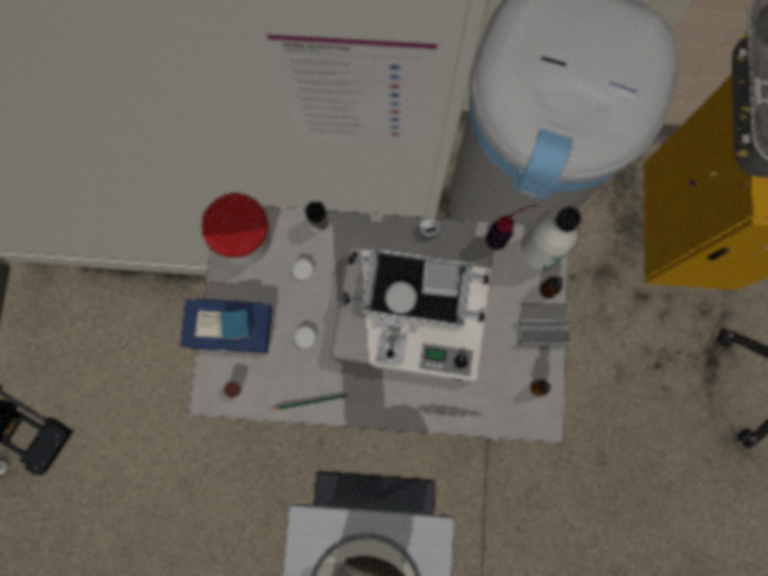

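The scene view shows the shaker at about (420,345) and the top view at about (430,315). Its platform is near (420,288) and its bolt handle near (390,350), and it sits nearly square to the table.

```bash
python3 - <<'E'
from h import *
for n,(x0,x1,y0,y1) in {"top":(215,345,155,260),"scene":(215,345,175,280)}.items():
    im=dict(np.load(n+"0.npz"));cv2.imwrite(f"pics/{n}0c.png",cv2.resize(im["frame"][y0:y1,x0:x1],None,fx=5.5,fy=5.5,interpolation=cv2.INTER_CUBIC))
im=dict(np.load("top0.npz"));P=pts(im);f=im["frame"].astype(int)
z=P[...,2]
# deck: white at z 0.062
m=(abs(z-0.062)<0.012)&(P[...,0]>.3)&(P[...,0]<.8)&(abs(P[...,1])<.4)
n,l,s,c=cv2.connectedComponentsWithStats(m.astype(np.uint8))
for i in np.argsort(-s[1:,4])[:3]+1: print(s[i],P[l==i].mean(0).round(4), P[l==i].min(0),P[l==i].max(0))
i=np.argmax(s[1:,4])+1
q=P[(l==i)][:,:2]
print(cv2.minAreaRect((q*1000).astype(np.float32)))
# whole shaker >0.03
m=(z>0.035)&(z<.13)&(P[...,0]>.3)&(P[...,0]<.75)&(P[...,1]>-.22)&(P[...,1]<.12)
n,l,s,c=cv2.connectedComponentsWithStats(m.astype(np.uint8))
i=np.argmax(s[1:,4])+1
print(s[i],cv2.minAreaRect((P[l==i][:,:2]*1000).astype(np.float32)), P[l==i].min(0),P[l==i].max(0))
E
```

```text
[ 220  164  108   90 4151] [ 0.4979 -0.0479  0.0622] [ 0.40949637 -0.20223648  0.05003275] [0.65710183 0.10196844 0.07399793]
[131 118 162  16 423] [0.7718 0.1534 0.0618] [ 0.76625238 -0.08958882  0.05000378] [0.77520382 0.39942228 0.07389737]
[146 207  20  19 315] [0.4833 0.2941 0.0583] [0.45485893 0.26441205 0.05099634] [0.51117596 0.3246673  0.06638123]
((532.7228393554688, -49.61143493652344), (290.4948425292969, 227.61000061035156), 85.44312286376953)
[ 220  164  108   90 7616] ((532.4410400390625, -49.547576904296875), (290.5773620605469, 228.18199157714844), 85.44312286376953) [ 0.40949637 -0.20271433  0.03518003] [0.65710183 0.10196844 0.12882241]
```

View pics/top0c.png

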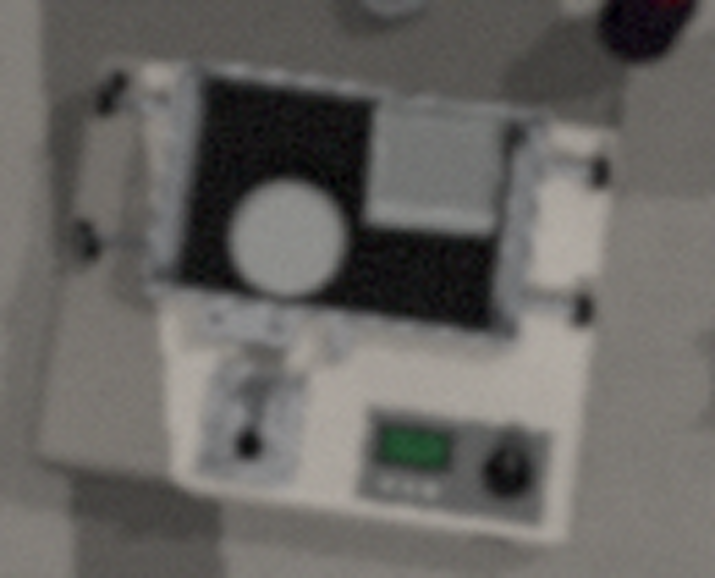

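View pics/scene0c.png

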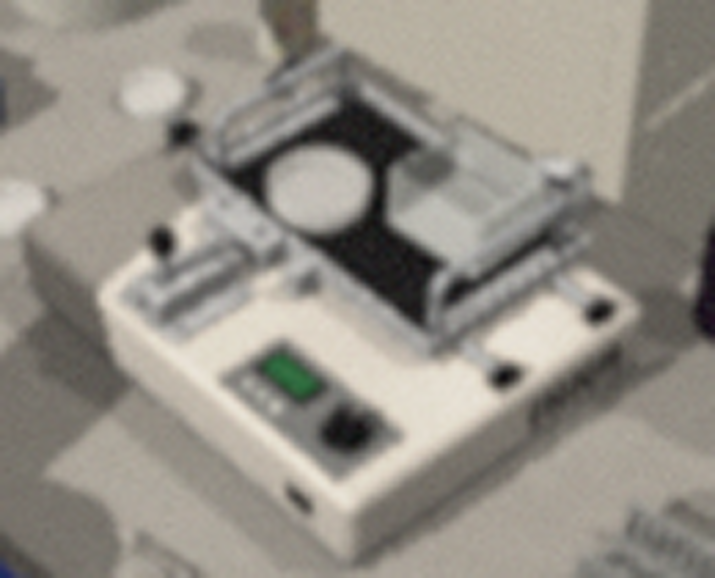

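The left part of the housing is in shadow, at crop x 40–165. The handle knob is at about (248,443) in the top crop, the platform's left rim at about 165 and the buffer tips at about 130, so the platform is roughly 20 mm from home. The housing fit gives the shaker pose.

```bash
cat >> h.py <<'E'
yaw=np.deg2rad(-4.56);c_,s_=np.cos(yaw),np.sin(yaw);R=np.array([[c_,-s_],[s_,c_]]);O=np.array([.5367,-.0499])
def toS(P): return np.concatenate([(P[...,:2]-O)@R*1000,P[...,2:]*1000],-1)
def toW(x,y): return O+R@np.array([x,y])/1000
E
python3 - <<'E'
from h import *
for n in("top","scene"):
    im=dict(np.load(n+"0.npz"));P=pts(im);S=toS(P);f=im["frame"].astype(int)
    x,y,z=S[...,0],S[...,1],S[...,2]
    hb=(z>109)&(z<125)&(x>5)&(x<78)&(y<-60)&(y>-130)
    print(n,"hoop",hb.sum(),np.round(np.median(S[hb],0),1) if hb.any() else 0, np.percentile(y[hb],[5,50,95]).round(1) if hb.any() else 0)
    hl=(z>109)&(z<125)&(x>5)&(x<78)&(y>50)&(y<130)
    print("left hoop",hl.sum(),np.percentile(y[hl],[5,50,95]).round(1) if hl.any() else 0)
    k=(z>100)&(z<130)&(x>-118)&(x<-50)&(y>0)&(y<70)
    print("knob",k.sum(),S[k].mean(0).round(1) if k.any() else 0)
    dial=(z>70)&(z<85)&(x>-110)&(x<-60)&(y<-80)&(y>-130)&(f.sum(-1)<150)
    print("dial",dial.sum(),S[dial].mean(0).round(1) if dial.any() else 0)
    g=(f[...,1]>f[...,2]+15)&(z>50)&(z<80)&(x>-118)&(x<-50)&(y>-145)&(y<20); print("lcd",g.sum(),S[g].mean(0).round(1))
    t=(P[...,2]>.13)&(P[...,0]>.35)&(P[...,0]<.76)&(P[...,1]>-.4)&(P[...,1]<.45)
    nn,l,s,c=cv2.connectedComponentsWithStats(t.astype(np.uint8))
    for i in range(1,nn):
        if s[i,4]>20: print("tall",s[i,4],P[l==i].min(0).round(3),P[l==i].max(0).round(3))
    # dark knob pixel by ray onto z=114 plane
    K=im["camera_matrix"];v,u=np.mgrid[:384,:512]
    r=np.stack([(u-K[0,2])/K[0,0],(v-K[1,2])/K[1,1],np.ones_like(u,float)],-1)@im["T"][:3,:3].T;o=im["T"][:3,3]
    W=o+r*((.114-o[2])/r[...,2])[...,None];Q=toS(W)
    d=(f.sum(-1)<150)&(Q[...,0]>-120)&(Q[...,0]<-75)&(Q[...,1]>5)&(Q[...,1]<50)
    print("knob ray",d.sum(),Q[d].mean(0).round(1))
for p in[(41,-150),(41,-110),(-125,30),(-98,30),(-66,0)]:print(p,toW(*p).round(4))
E
```

```text
top hoop 94 [ 41.9 -90.4 117.7] [-95.3 -90.4 -67.7]
left hoop 62 [84.5 87.6 90.8]
knob 30 [-97.3  29.8 120. ]
dial 45 [ -86.2 -105.4   75.6]
lcd 67 [-79.7 -57.4  64.9]
tall 45 [ 0.702 -0.258  0.131] [ 0.724 -0.211  0.196]
tall 740 [ 0.651 -0.352  0.13 ] [ 0.732 -0.269  0.231]
knob ray 10 [-96.9  28.6 114. ]
scene hoop 95 [ 42.8 -91.2 118. ] [-98.  -91.2 -65. ]
left hoop 42 [81.8 84.4 89.9]
knob 30 [-98.7  25.  116.4]
dial 26 [ -88.3 -111.9   75.7]
lcd 49 [-78.7 -58.   65.6]
tall 43 [ 0.702 -0.259  0.13 ] [ 0.726 -0.215  0.197]
tall 775 [ 0.651 -0.354  0.13 ] [ 0.717 -0.275  0.229]
knob ray 7 [-96.3  28.  114. ]
(41, -150) [ 0.5656 -0.2027]
(41, -110) [ 0.5688 -0.1628]
(-125, 30) [ 0.4145 -0.0101]
(-98, 30) [ 0.4414 -0.0122]
(-66, 0) [ 0.4709 -0.0447]
```

Emit:
{"name": "send_rows", "arguments": {
  "deltas": [
    [[0.6,-1.5,0],[0,0,0.05],0],
    [[1.2,-3,0],[0,0,0.1],0],
    [[1.8,-4.5,0],[0,0,0.15],0],
    [[2.4,-6,0],[0,0,0.2],0],
    [[3,-7.5,0],[0,0,0.25],0],
    [[3.6,-9,0],[0,0,0.3],0],
    [[4.2,-10.5,0],[0,0,0.34],0],
    [[4.8,-12,0],[0,0,0.374],0],
    [[5.4,-13.5,0],[0,0,0.374],0],
    [[6,-15,0],[0,0,0.374],0],
    [[6.6,-16.5,0],[0,0,0.374],0],
    [[7.2,-18,0],[0,0,0.374],0]
  ],
  "force": 10
}}

```text
clock: 1.1
tcp_pos: [0.454, 0.1097, 0.4047]
tool_rot: [-0.0, 0.999, -0.04, -0.0]
force: [0.7, 0.5, 0.2]
width: 0.0155
finger_force: 0.0
```

Emit:
{"name": "send_rows", "arguments": {
  "deltas": [
    [[0.5,-1.3,0],[0,0,0],0],
    [[1,-2.6,0],[0,0,0],0],
    [[1.5,-3.9,0],[0,0,0],0],
    [[2,-5.2,0],[0,0,0],0],
    [[2.5,-6.5,0],[0,0,0],0],
    [[3,-7.8,0],[0,0,0],0],
    [[3.5,-9.1,0],[0,0,0],0],
    [[4,-10.4,0],[0,0,0],0],
    [[4.4,-11.4,0],[0,0,0],0],
    [[4.55,-11.8,0],[0,0,0],0],
    [[4.55,-11.8,0],[0,0,0],0],
    [[4.55,-11.8,0],[0,0,0],0]
  ]
}}

```text
clock: 2.1
tcp_pos: [0.5675, -0.1834, 0.404]
tool_rot: [-0.0, 0.999, -0.04, -0.001]
force: [-0.2, 0.6, -0.1]
width: 0.0006
finger_force: 0.0
```

Emit:
{"name": "send_rows", "arguments": {
  "deltas": [
    [[0,0,-1],[0,0,0],0],
    [[0,0,-2],[0,0,0],0],
    [[0,0,-3],[0,0,0],0],
    [[0,0,-4],[0,0,0],0],
    [[0,0,-4.6],[0,0,0],0],
    [[0,0,-5],[0,0,0],0],
    [[0,0,-5],[0,0,0],0]
  ]
}}

```text
clock: 2.68
tcp_pos: [0.5669, -0.1819, 0.2778]
tool_rot: [-0.0, 0.999, -0.039, -0.002]
force: [-0.6, -0.8, -0.4]
width: 0.0009
finger_force: 0.0
```

```bash
python3 - <<'E'
from h import *
im=get_image("scene");cv2.imwrite("pics/s1.png",cv2.resize(im["frame"][130:290,205:375],None,fx=3.5,fy=3.5,interpolation=cv2.INTER_CUBIC))
s=get_state();print(s["tcp_pos"],toS(s["tcp_pos"]),s["force"])
E
```

```text
[ 0.56753964 -0.18225661  0.27942003] [  41.26477426 -129.48580875  279.42003102] [ 0.14298433 -0.34203155  0.03399304]
```

View pics/s1.png

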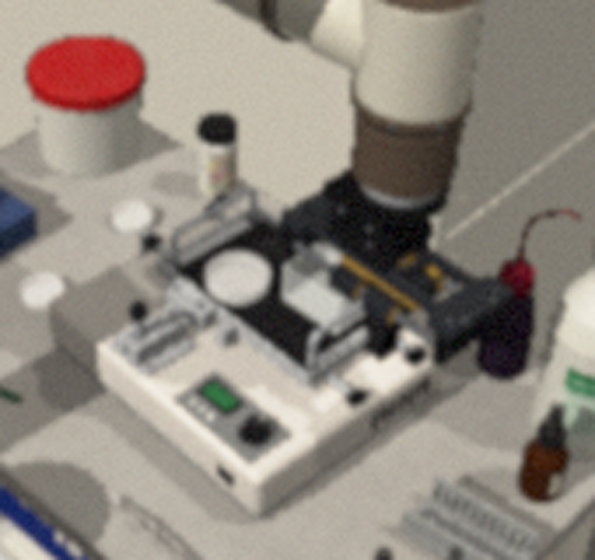

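The closed fingers stand just right of the right hoop (crop about (385,340)) and touch nothing; the dishes are standing. I'll start the slow push to the left.

Emit:
{"name": "send_rows", "arguments": {
  "deltas": [
    [[0.01,0.16,0],[0,0,0],0],
    [[0.03,0.32,0],[0,0,0],0],
    [[0.04,0.48,0],[0,0,0],0],
    [[0.05,0.58,0],[0,0,0],0],
    [[0.05,0.64,0],[0,0,0],0],
    [[0.055,0.7,0],[0,0,0],0],
    [[0.06,0.76,0],[0,0,0],0],
    [[0.065,0.82,0],[0,0,0],0],
    [[0.07,0.88,0],[0,0,0],0],
    [[0.075,0.94,0],[0,0,0],0],
    [[0.08,1.0,0],[0,0,0],0]
  ]
}}

```text
clock: 3.65
tcp_pos: [0.5697, -0.1583, 0.2797]
tool_rot: [0.0, 0.999, -0.04, -0.0]
force: [-0.5, -3.7, -0.8]
width: 0.0003
finger_force: 1.2
```

Emit:
{"name": "send_rows", "arguments": {
  "deltas": [
    [[0.005,0.06,0],[0,0,0],0],
    [[0.01,0.12,0],[0,0,0],0],
    [[0.015,0.18,0],[0,0,0],0],
    [[0.02,0.24,0],[0,0,0],0],
    [[0.025,0.3,0],[0,0,0],0],
    [[0.03,0.36,0],[0,0,0],0],
    [[0.035,0.42,0],[0,0,0],0],
    [[0.04,0.48,0],[0,0,0],0],
    [[0.045,0.54,0],[0,0,0],0],
    [[0.05,0.58,0],[0,0,0],0],
    [[0.05,0.62,0],[0,0,0],0]
  ]
}}

```text
clock: 4.57
tcp_pos: [0.5709, -0.1426, 0.2797]
tool_rot: [0.0, 0.999, -0.04, -0.0]
force: [-1.0, -2.4, -0.6]
width: 0.0007
finger_force: 1.3
```

```bash
cat >> h.py <<'E'
def plat():
    im=get_image("top");P=pts(im);S=toS(P);x,y,z=S[...,0],S[...,1],S[...,2]
    hl=(z>109)&(z<125)&(x>5)&(x<78)&(y>50)&(y<135)
    k=(z>100)&(z<130)&(x>-118)&(x<-30)&(y>0)&(y<80)
    print("left hoop",hl.sum(),np.percentile(y[hl],[5,50,95]).round(1),"knob",S[k].mean(0).round(1))
    s=get_state();print(toS(s["tcp_pos"]).round(1),s["force"].round(1))
    return im
E
python3 - <<'E'
from h import *
plat()
E
```

```text
Traceback (most recent call last):
  File "h.py", line 14, in plat
    print("left hoop",hl.sum(),np.percentile(y[hl],[5,50,95]).round(1),"knob",S[k].mean(0).round(1))
                               ~~~~~~~~~~~~~^^^^^^^^^^^^^^^^^
IndexError: index -1 is out of bounds for axis 0 with size 0
```

Emit:
{"name": "send_rows", "arguments": {
  "deltas": [
    [[0,0.03,0],[0,0,0],0],
    [[0.005,0.06,0],[0,0,0],0],
    [[0.01,0.1,0],[0,0,0],0],
    [[0.01,0.13,0],[0,0,0],0],
    [[0.01,0.16,0],[0,0,0],0],
    [[0.01,0.16,0],[0,0,0],0]
  ]
}}

```text
clock: 5.12
tcp_pos: [0.5712, -0.1386, 0.2797]
tool_rot: [-0.0, 0.999, -0.04, 0.0]
force: [0.7, -2.2, -1.6]
width: 0.0004
finger_force: 1.0
```

Emit:
{"name": "send_rows", "arguments": {
  "deltas": [
    [[0,0.03,0],[0,0,0],0],
    [[0.005,0.06,0],[0,0,0],0],
    [[0.005,0.08,0],[0,0,0],0],
    [[0.005,0.08,0],[0,0,0],0]
  ]
}}

```text
clock: 5.45
tcp_pos: [0.5714, -0.1366, 0.2797]
tool_rot: [-0.0, 0.999, -0.04, 0.0]
force: [0.4, -2.4, -1.2]
width: 0.0004
finger_force: 1.0
```

Emit:
{"name": "send_rows", "arguments": {
  "deltas": [
    [[0,0.03,0],[0,0,0],0],
    [[0.005,0.06,0],[0,0,0],0],
    [[0.005,0.08,0],[0,0,0],0],
    [[0.005,0.08,0],[0,0,0],0]
  ]
}}

```text
clock: 5.78
tcp_pos: [0.5715, -0.1346, 0.2797]
tool_rot: [-0.0, 0.999, -0.04, 0.0]
force: [0.3, -2.7, -0.9]
width: 0.0006
finger_force: 1.0
```

Emit:
{"name": "send_rows", "arguments": {
  "deltas": [
    [[0,0.03,0],[0,0,0],0],
    [[0.005,0.06,0],[0,0,0],0],
    [[0.005,0.08,0],[0,0,0],0],
    [[0.005,0.08,0],[0,0,0],0]
  ]
}}

```text
clock: 6.12
tcp_pos: [0.5716, -0.1335, 0.2798]
tool_rot: [0.001, 0.999, -0.04, -0.0]
force: [2.4, -6.6, -3.4]
width: 0.0007
finger_force: 3.4
```

Emit:
{"name": "send_rows", "arguments": {
  "deltas": [
    [[0,0.03,0],[0,0,0],0],
    [[0.005,0.06,0],[0,0,0],0],
    [[0.005,0.08,0],[0,0,0],0],
    [[0.005,0.08,0],[0,0,0],0]
  ]
}}

```text
clock: 6.45
tcp_pos: [0.5717, -0.133, 0.2798]
tool_rot: [0.002, 0.999, -0.04, -0.0]
force: [1.4, -13.5, -3.0]
width: 0.0008
finger_force: 6.8
```

The force rose to 13.5 N at the buffers. I'll back off and raise.

Emit:
{"name": "send_rows", "arguments": {
  "deltas": [
    [[-0.01,-0.15,0],[0,0,0],0],
    [[-0.04,-0.5,0],[0,0,0],0],
    [[-0.08,-1,0],[0,0,0],0],
    [[-0.08,-1.1,0.6],[0,0,0],0],
    [[-0.08,-1.1,1.6],[0,0,0],0],
    [[-0.6,-1.1,2.6],[0,0,0],0],
    [[-2,-1,2.8],[0,0,0],0],
    [[-3.5,-0.5,2.8],[0,0,0],0],
    [[-5,0.5,2.8],[0,0,0],0],
    [[-6.3,1.6,2.8],[0,0,0],0],
    [[-6.5,2.8,2.8],[0,0,0],0],
    [[-6.6,3.4,2.8],[0,0,0],0]
  ]
}}

```text
clock: 7.45
tcp_pos: [0.4041, -0.0448, 0.3504]
tool_rot: [-0.001, 0.999, -0.039, 0.001]
force: [0.7, 0.2, 0.3]
width: 0.0007
finger_force: 0.0
```

```bash
python3 - <<'E'
from h import *
s=get_state();print(s["tcp_pos"],toS(s["tcp_pos"]).round(1),s["force"].round(1))
im=get_image("scene");S=toS(pts(im));x,y,z=S[...,0],S[...,1],S[...,2]
for a,b in((-120,-40),(50,135)):
    h=(z>110)&(z<125)&(x>5)&(x<78)&(y>a)&(y<b);print(h.sum(),np.percentile(y[h],[5,25,50,75,95]).round(1) if h.any() else 0)
cv2.imwrite("pics/s2.png",cv2.resize(im["frame"][130:290,205:375],None,fx=3.5,fy=3.5,interpolation=cv2.INTER_CUBIC))
E
```

```text
[ 0.40410723 -0.04477718  0.35039765] [-132.6   -5.4  350.4] [0.7 0.2 0.3]
89 [-73.  -71.3 -67.1 -54.4 -45.7]
30 [105.5 107.5 109.1 110.6 111.6]
```

View pics/s2.png

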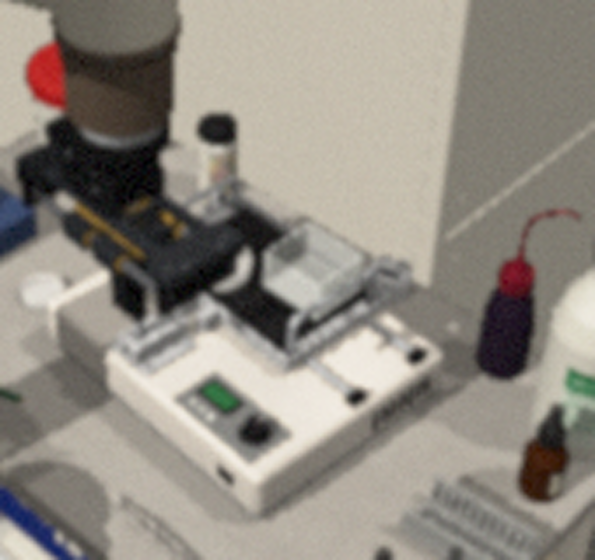

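The platform is home: the right hoop is at about y -67 and the left one moved +24.7 mm. The dishes are still standing. Next I'll go in front of the knob and descend.

Emit:
{"name": "send_rows", "arguments": {
  "deltas": [
    [[0.15,0.5,0],[0,0,0],0],
    [[0.25,1,0],[0,0,0],0],
    [[0.35,1.39,0],[0,0,0],0],
    [[0.35,1.39,-0.8],[0,0,0],0],
    [[0.35,1.39,-1.6],[0,0,0],0],
    [[0.35,1.39,-2.4],[0,0,0],0],
    [[0.35,1.39,-2.92],[0,0,0],0],
    [[0.35,1.39,-2.92],[0,0,0],0]
  ]
}}

```text
clock: 8.17
tcp_pos: [0.4148, -0.0115, 0.2744]
tool_rot: [0.001, 0.999, -0.04, -0.003]
force: [0.1, 0.9, 0.3]
width: 0.0005
finger_force: 0.0
```

```bash
python3 - <<'E'
from h import *
s=get_state();print(s["tcp_pos"],toS(s["tcp_pos"]).round(1),s["force"].round(1))
im=get_image("scene")
cv2.imwrite("pics/s3.png",cv2.resize(im["frame"][160:260,205:335],None,fx=5,fy=5,interpolation=cv2.INTER_CUBIC))
E
```

```text
[ 0.41477393 -0.01148827  0.2744336 ] [-124.6   28.6  274.4] [0.1 0.9 0.3]
```

View pics/s3.png

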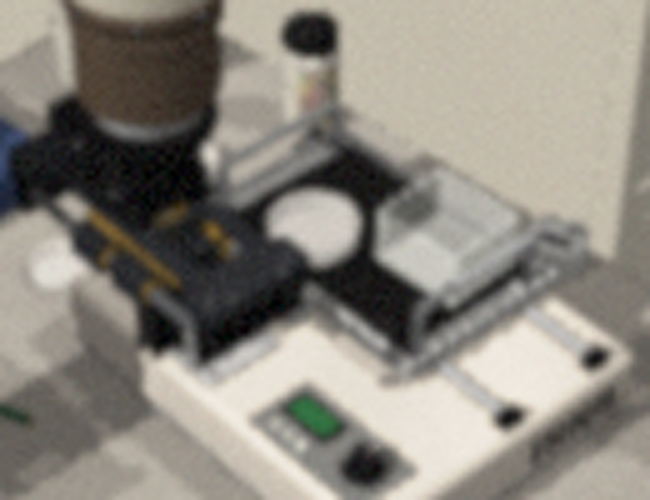

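Emit:
{"name": "send_rows", "arguments": {
  "deltas": [
    [[0.1,0.02,0],[0,0,0],0],
    [[0.2,0.02,0],[0,0,0],0],
    [[0.28,0.01,0],[0,0,0],0],
    [[0.35,0,0],[0,0,0],0],
    [[0.42,-0.01,0],[0,0,0],0],
    [[0.49,-0.01,0],[0,0,0],0],
    [[0.56,-0.02,0],[0,0,0],0],
    [[0.63,-0.02,0],[0,0,0],0],
    [[0.7,-0.03,0],[0,0,0],0],
    [[0.77,-0.04,0],[0,0,0],0],
    [[0.84,-0.04,0],[0,0,0],0],
    [[0.9,-0.05,0],[0,0,0],0]
  ]
}}

```text
clock: 9.22
tcp_pos: [0.4381, -0.0123, 0.2767]
tool_rot: [0.0, 0.999, -0.04, -0.0]
force: [-2.2, -0.0, 2.5]
width: 0.0003
finger_force: 1.1
```

Emit:
{"name": "send_rows", "arguments": {
  "deltas": [
    [[0.06,0,0],[0,0,0],0],
    [[0.12,-0.01,0],[0,0,0],0],
    [[0.18,-0.01,0],[0,0,0],0],
    [[0.24,-0.02,0],[0,0,0],0],
    [[0.3,-0.02,0],[0,0,0],0],
    [[0.36,-0.03,0],[0,0,0],0],
    [[0.42,-0.03,0],[0,0,0],0],
    [[0.42,-0.03,0],[0,0,0],0]
  ]
}}

```text
clock: 9.88
tcp_pos: [0.4488, -0.013, 0.2767]
tool_rot: [-0.0, 0.999, -0.04, 0.0]
force: [-1.3, -1.0, 1.0]
width: 0.0005
finger_force: 0.8
```

Emit:
{"name": "send_rows", "arguments": {
  "deltas": [
    [[0.05,0,0],[0,0,0],0],
    [[0.1,-0.01,0],[0,0,0],0],
    [[0.15,-0.01,0],[0,0,0],0],
    [[0.2,-0.01,0],[0,0,0],0],
    [[0.2,-0.02,0],[0,0,0],0]
  ]
}}

```text
clock: 10.3
tcp_pos: [0.4537, -0.0135, 0.2768]
tool_rot: [-0.0, 0.999, -0.04, 0.0]
force: [-1.2, 0.4, 0.7]
width: 0.0001
finger_force: 0.9
```

Emit:
{"name": "send_rows", "arguments": {
  "deltas": [
    [[0.03,0,0],[0,0,0],0],
    [[0.06,0,0],[0,0,0],0],
    [[0.08,-0.01,0],[0,0,0],0],
    [[0.08,-0.01,0],[0,0,0],0]
  ]
}}

```text
clock: 10.63
tcp_pos: [0.4556, -0.0137, 0.2767]
tool_rot: [-0.0, 0.999, -0.04, 0.0]
force: [-1.8, 0.3, 1.2]
width: 0.0006
finger_force: 0.9
```

Emit:
{"name": "send_rows", "arguments": {
  "deltas": [
    [[0.03,0,0],[0,0,0],0],
    [[0.06,0,0],[0,0,0],0],
    [[0.08,-0.01,0],[0,0,0],0],
    [[0.08,-0.01,0],[0,0,0],0]
  ]
}}

```text
clock: 10.97
tcp_pos: [0.457, -0.014, 0.2766]
tool_rot: [0.0, 0.999, -0.04, -0.001]
force: [-5.0, 2.8, 3.8]
width: 0.0006
finger_force: 2.5
```

Emit:
{"name": "send_rows", "arguments": {
  "deltas": [
    [[0.03,0,0],[0,0,0],0],
    [[0.06,0,0],[0,0,0],0],
    [[0.06,0,0],[0,0,0],0]
  ]
}}

```text
clock: 11.22
tcp_pos: [0.4577, -0.0141, 0.2764]
tool_rot: [0.0, 0.999, -0.04, -0.002]
force: [-7.7, 3.0, 5.5]
width: 0.0004
finger_force: 4.1
```

The stop was felt at full travel (finger x -82, 8 N). I'll go round to the right side of the knob.

Emit:
{"name": "send_rows", "arguments": {
  "deltas": [
    [[-0.2,0.02,0],[0,0,0],0],
    [[-0.64,0.05,0],[0,0,0],0],
    [[-0.7,-0.4,0],[0,0,0],0],
    [[-0.75,-1,0],[0,0,0],0],
    [[-0.75,-1.36,0],[0,0,0],0],
    [[-0.4,-1.4,0],[0,0,0],0],
    [[0,-1.43,0],[0,0,0],0],
    [[0.35,-1.46,0],[0,0,0],0],
    [[0.45,-1.46,0],[0,0,0],0],
    [[0.45,-1.46,0],[0,0,0],0]
  ]
}}

```text
clock: 12.05
tcp_pos: [0.4715, -0.0502, 0.2765]
tool_rot: [-0.0, 0.999, -0.04, 0.0]
force: [0.9, 0.6, -0.3]
width: 0.0004
finger_force: 0.0
```

```bash
python3 - <<'E'
from h import *
s=get_state();print(s["tcp_pos"],toS(s["tcp_pos"]).round(1),s["force"].round(1))
im=get_image("scene")
cv2.imwrite("pics/s4.png",cv2.resize(im["frame"][160:260,205:335],None,fx=5,fy=5,interpolation=cv2.INTER_CUBIC))
E
```

```text
[ 0.47150514 -0.05023076  0.27652877] [-65.   -5.5 276.5] [ 0.9  0.6 -0.3]
```

View pics/s4.png

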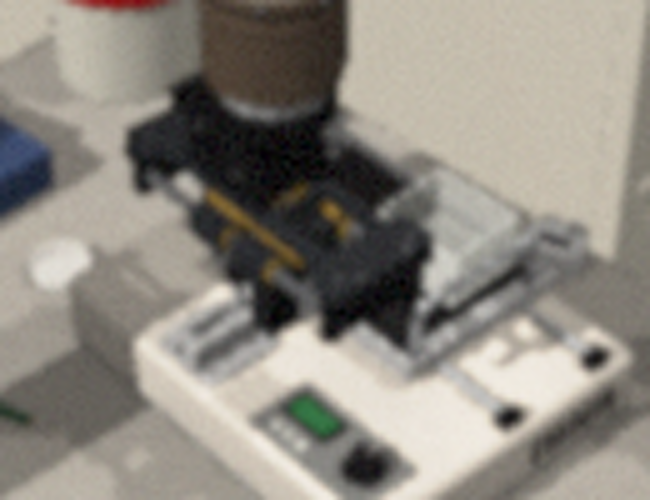

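The bolt is forward and the slot behind it is empty (crop about (220,340)). The fingers are to the right of the knob. I'll push to the left.

Emit:
{"name": "send_rows", "arguments": {
  "deltas": [
    [[0.01,0.12,0],[0,0,0],0],
    [[0.02,0.24,0],[0,0,0],0],
    [[0.03,0.34,0],[0,0,0],0],
    [[0.03,0.42,0],[0,0,0],0],
    [[0.04,0.5,0],[0,0,0],0],
    [[0.05,0.58,0],[0,0,0],0],
    [[0.05,0.66,0],[0,0,0],0],
    [[0.06,0.74,0],[0,0,0],0],
    [[0.07,0.82,0],[0,0,0],0],
    [[0.07,0.9,0],[0,0,0],0],
    [[0.08,0.98,0],[0,0,0],0],
    [[0.08,1.06,0],[0,0,0],0]
  ]
}}

```text
clock: 13.1
tcp_pos: [0.4723, -0.0238, 0.2768]
tool_rot: [0.0, 0.999, -0.04, 0.0]
force: [0.3, -1.2, -0.3]
width: 0.0004
finger_force: 0.4
```

Emit:
{"name": "send_rows", "arguments": {
  "deltas": [
    [[0.01,0.08,0],[0,0,0],0],
    [[0.01,0.16,0],[0,0,0],0],
    [[0.02,0.24,0],[0,0,0],0],
    [[0.03,0.32,0],[0,0,0],0],
    [[0.03,0.4,0],[0,0,0],0],
    [[0.03,0.46,0],[0,0,0],0],
    [[0.04,0.52,0],[0,0,0],0],
    [[0.04,0.52,0],[0,0,0],0]
  ]
}}

```text
clock: 13.77
tcp_pos: [0.4732, -0.0108, 0.2768]
tool_rot: [0.0, 0.999, -0.04, -0.0]
force: [-0.2, 0.1, 0.1]
width: 0.0006
finger_force: 0.4
```

Emit:
{"name": "send_rows", "arguments": {
  "deltas": [
    [[0,0.06,0],[0,0,0],0],
    [[0.01,0.12,0],[0,0,0],0],
    [[0.01,0.18,0],[0,0,0],0],
    [[0.02,0.22,0],[0,0,0],0],
    [[0.02,0.22,0],[0,0,0],0]
  ]
}}

```text
clock: 14.18
tcp_pos: [0.4736, -0.0056, 0.2768]
tool_rot: [0.0, 0.999, -0.04, -0.0]
force: [-0.1, -4.3, 1.1]
width: 0.0004
finger_force: 1.5
```

Emit:
{"name": "send_rows", "arguments": {
  "deltas": [
    [[0,0.04,0],[0,0,0],0],
    [[0,0.08,0],[0,0,0],0],
    [[0,0.08,0],[0,0,0],0]
  ]
}}

```text
clock: 14.43
tcp_pos: [0.4736, -0.0036, 0.2768]
tool_rot: [0.0, 0.999, -0.04, -0.0]
force: [-0.1, -5.9, 1.2]
width: 0.0004
finger_force: 2.1
```

Emit:
{"name": "send_rows", "arguments": {
  "deltas": [
    [[0,0.04,0],[0,0,0],0],
    [[0,0.08,0],[0,0,0],0],
    [[0,0.08,0],[0,0,0],0]
  ]
}}

```text
clock: 14.68
tcp_pos: [0.4736, -0.0018, 0.2768]
tool_rot: [0.0, 0.999, -0.04, -0.0]
force: [-0.9, -7.0, 1.5]
width: 0.0004
finger_force: 2.9
```

Emit:
{"name": "send_rows", "arguments": {
  "deltas": [
    [[0,0.03,0],[0,0,0],0],
    [[0,0.06,0],[0,0,0],0],
    [[0,0.06,0],[0,0,0],0]
  ]
}}

```text
clock: 14.93
tcp_pos: [0.4736, -0.0008, 0.2766]
tool_rot: [0.001, 0.999, -0.04, -0.0]
force: [0.9, -9.1, -0.9]
width: 0.0007
finger_force: 4.5
```

Emit:
{"name": "send_rows", "arguments": {
  "deltas": [
    [[0,0.03,0],[0,0,0],0],
    [[0,0.06,0],[0,0,0],0],
    [[0,0.06,0],[0,0,0],0]
  ]
}}

```text
clock: 15.18
tcp_pos: [0.4736, 0.0001, 0.2765]
tool_rot: [0.002, 0.999, -0.04, -0.001]
force: [2.7, -12.3, -1.9]
width: 0.0001
finger_force: 6.7
```

Emit:
{"name": "send_rows", "arguments": {
  "deltas": [
    [[0,-0.1,0],[0,0,0],0],
    [[-0.03,-0.4,0],[0,0,0],0],
    [[-0.08,-1,0],[0,0,0],0],
    [[-0.12,-1.6,0],[0,0,0],0],
    [[-0.12,-1.6,1],[0,0,0],0],
    [[-0.12,-1.6,2.5],[0,0,0],0],
    [[-0.5,-3,3.5],[0,0,0],0],
    [[-1,-4.5,4.5],[0,0,0],0],
    [[-1.2,-6,5],[0,0,0],0],
    [[-1.3,-7.5,5],[0,0,0],0],
    [[-1.3,-9,5],[0,0,0],0],
    [[-1.3,-9,5],[0,0,0],0]
  ]
}}

```text
clock: 16.18
tcp_pos: [0.441, -0.2279, 0.4022]
tool_rot: [0.0, 0.999, -0.043, 0.002]
force: [0.6, 1.0, -0.1]
width: 0.0004
finger_force: 0.0
```

```bash
python3 - <<'E'
from h import *
im=plat()
cv2.imwrite("pics/t5.png",cv2.resize(im["frame"][155:260,215:345],None,fx=5.5,fy=5.5,interpolation=cv2.INTER_CUBIC))
im=get_image("scene");S=toS(pts(im));x,y,z=S[...,0],S[...,1],S[...,2]
k=(z>95)&(z<130)&(x>-110)&(x<-45)&(y>0)&(y<90);print(k.sum(),S[k].mean(0).round(1))
E
```

```text
left hoop 62 [109.2 112.2 115.6] knob [-66.2  59.6 105.9]
[ -81.4 -183.2  401.7] [ 0.3  1.6 -0.6]
25 [-66.8  53.9 104.1]
```

View pics/t5.png

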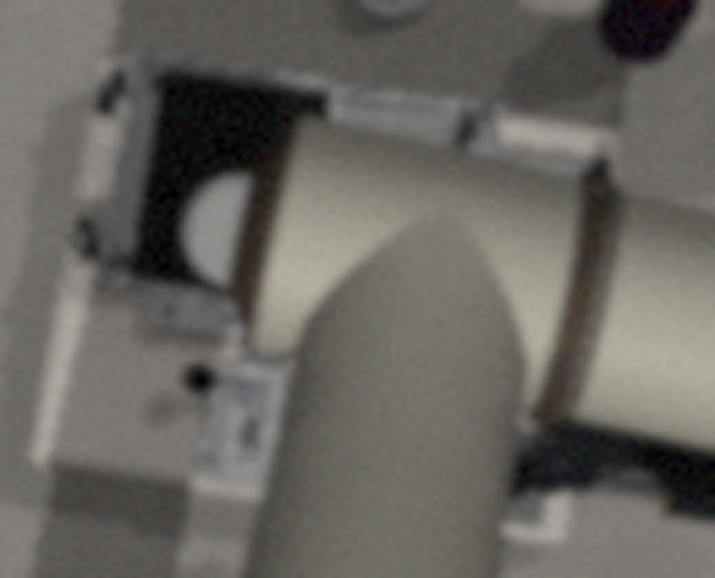

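The left hoop reads 112 mm, which is home. The knob is over to the left at top crop (198,378), so I'll check its angle more precisely by casting rays.

```bash
cat > k.py <<'E'
from h import *
def ray(im,rng,zp):
    K=im["camera_matrix"];v,u=np.mgrid[:384,:512];f=im["frame"].astype(float).sum(-1)
    r=np.stack([(u-K[0,2])/K[0,0],(v-K[1,2])/K[1,1],np.ones_like(u,float)],-1)@im["T"][:3,:3].T;o=im["T"][:3,3]
    Q=toS(o+r*((zp/1000-o[2])/r[...,2])[...,None])
    b=(Q[...,0]>rng[0])&(Q[...,0]<rng[1])&(Q[...,1]>rng[2])&(Q[...,1]<rng[3])
    w=np.clip(220-f,0,None)*b
    u0,v0=(u*w).sum()/w.sum(),(v*w).sum()/w.sum()
    d=np.array([(u0-K[0,2])/K[0,0],(v0-K[1,2])/K[1,1],1])@im["T"][:3,:3].T
    return o,d/np.linalg.norm(d),(u0,v0)
def tri(ims,rng,zp):
    A=np.zeros((3,3));B=np.zeros(3);px=[]
    for im in ims:
        o,d,p=ray(im,rng,zp);M=np.eye(3)-np.outer(d,d);A+=M;B+=M@o;px.append(np.round(p,1))
    return toS(np.linalg.solve(A,B)).round(1),px
E
python3 - <<'E'
from k import *
a=[dict(np.load(n+"0.npz")) for n in("top","scene")];print(tri(a,(-113,-83,13,45),114))
b=[get_image(n) for n in("top","scene")];print(tri(b,(-81,-51,46,78),97))
S=toS(pts(b[0]));k=(S[...,2]>90)&(S[...,0]>-80)&(S[...,0]<-50)&(S[...,1]>35)&(S[...,1]<85);print(S[k].mean(0).round(1),k.sum())
E
```

```text
(array([-96.1,  28.6, 114. ]), [array([259.7, 235.4]), array([244.1, 218.6])])
(array([-64.6,  57.9, 101. ]), [array([250.9, 223.5]), array([246.3, 212.1])])
[-66.5  45.6 406.9] 119
```

The knob moved +29 mm in y and -13 mm in z, which makes about 0.83 rad. It should be 0.96, so I'll push once more with the tip slightly higher and unload slowly.

Emit:
{"name": "send_rows", "arguments": {
  "deltas": [
    [[0.2,1.5,0],[0,0,0],0],
    [[0.4,3,0],[0,0,0],0],
    [[0.7,4.5,0],[0,0,0],0],
    [[0.95,6,0],[0,0,0],0],
    [[1.15,7.2,-0.5],[0,0,0],0],
    [[1.24,7.85,-1.5],[0,0,0],0],
    [[1.24,7.85,-2.7],[0,0,0],0],
    [[1.24,7.85,-3.8],[0,0,0],0],
    [[1.24,7.85,-4.6],[0,0,0],0],
    [[1.24,7.85,-4.9],[0,0,0],0],
    [[1.24,7.85,-4.9],[0,0,0],0]
  ]
}}

```text
clock: 17.3
tcp_pos: [0.4716, -0.0261, 0.2777]
tool_rot: [0.0, 0.999, -0.039, -0.002]
force: [-0.6, -0.1, -0.2]
width: 0.0003
finger_force: 0.0
```

Emit:
{"name": "send_rows", "arguments": {
  "deltas": [
    [[0.01,0.1,0],[0,0,0],0],
    [[0.02,0.2,0],[0,0,0],0],
    [[0.03,0.3,0],[0,0,0],0],
    [[0.03,0.4,0],[0,0,0],0],
    [[0.04,0.5,0],[0,0,0],0],
    [[0.05,0.6,0],[0,0,0],0],
    [[0.05,0.68,0],[0,0,0],0],
    [[0.05,0.72,0],[0,0,0],0],
    [[0.05,0.72,0],[0,0,0],0]
  ]
}}

```text
clock: 18.05
tcp_pos: [0.4735, -0.0091, 0.2793]
tool_rot: [-0.0, 0.999, -0.04, 0.0]
force: [0.6, 0.6, -0.2]
width: 0.0005
finger_force: 0.0
```

Emit:
{"name": "send_rows", "arguments": {
  "deltas": [
    [[0,0.04,0],[0,0,0],0],
    [[0,0.08,0],[0,0,0],0],
    [[0.01,0.12,0],[0,0,0],0],
    [[0.01,0.12,0],[0,0,0],0]
  ]
}}

```text
clock: 18.38
tcp_pos: [0.4738, -0.0062, 0.2792]
tool_rot: [0.0, 0.999, -0.04, 0.0]
force: [0.6, 0.2, -0.4]
width: 0.0003
finger_force: 0.0
```

Emit:
{"name": "send_rows", "arguments": {
  "deltas": [
    [[0,0.04,0],[0,0,0],0],
    [[0,0.08,0],[0,0,0],0],
    [[0.01,0.12,0],[0,0,0],0],
    [[0.01,0.12,0],[0,0,0],0]
  ]
}}

```text
clock: 18.72
tcp_pos: [0.4738, -0.0036, 0.2791]
tool_rot: [0.001, 0.999, -0.04, -0.0]
force: [0.5, -3.4, -1.8]
width: 0.0002
finger_force: 1.8
```

Emit:
{"name": "send_rows", "arguments": {
  "deltas": [
    [[0,0.04,0],[0,0,0],0],
    [[0,0.08,0],[0,0,0],0],
    [[0,0.08,0],[0,0,0],0]
  ]
}}

```text
clock: 18.97
tcp_pos: [0.4737, -0.0021, 0.2787]
tool_rot: [0.001, 0.999, -0.04, -0.001]
force: [2.2, -7.7, -5.0]
width: 0.0005
finger_force: 3.7
```

Emit:
{"name": "send_rows", "arguments": {
  "deltas": [
    [[0,0.03,0],[0,0,0],0],
    [[0,0.06,0],[0,0,0],0],
    [[0,0.06,0],[0,0,0],0]
  ]
}}

```text
clock: 19.22
tcp_pos: [0.4736, -0.0011, 0.2784]
tool_rot: [0.002, 0.999, -0.04, -0.001]
force: [3.9, -10.2, -6.4]
width: 0.0003
finger_force: 5.1
```

```bash
python3 - <<'E'
from k import *
b=[get_image("scene")];K=b[0]["camera_matrix"];T=np.linalg.inv(b[0]["T"])
for th in(.8,.96):
    y,z=30+40*np.sin(th),74+40*np.cos(th);w=np.append(toW(-66,y),[z/1000,1]);p=K@(T@w)[:3];print(th,(p[:2]/p[2]).round(1))
E
```

```text
0.8 [245.4 212.1]
0.96 [244.6 212.6]
```

Emit:
{"name": "send_rows", "arguments": {
  "deltas": [
    [[0,-0.03,0],[0,0,0],0],
    [[0,-0.06,0],[0,0,0],0],
    [[0,-0.1,0],[0,0,0],0],
    [[0,-0.14,0],[0,0,0],0],
    [[0,-0.2,0],[0,0,0],0],
    [[0,-0.3,0],[0,0,0],0],
    [[-0.02,-0.4,0.3],[0,0,0],0],
    [[-0.02,-0.4,0.36],[0,0,0],0]
  ]
}}

```text
clock: 19.93
tcp_pos: [0.4739, -0.0098, 0.2896]
tool_rot: [-0.0, 0.999, -0.04, 0.001]
force: [0.2, -0.1, 0.6]
width: 0.0008
finger_force: 0.0
```

```bash
python3 - <<'E'
from k import *
s=get_state();print(toS(s["tcp_pos"]).round(1),s["force"].round(1))
names=("top","scene");a=[dict(np.load(n+"0.npz")) for n in names];b=[get_image(n) for n in names]
def proj(im,x,y,z):
    p=im["camera_matrix"]@(np.linalg.inv(im["T"])@np.append(toW(x,y),[z/1000,1]))[:3];return (p[:2]/p[2]).round(2)
for n,A,B in zip(names,a,b):
    print(n,"upright exp",proj(A,-98,30,114),"obs",np.round(ray(A,(-113,-83,13,45),114)[2],2))
    print("  now obs",np.round(ray(B,(-81,-51,46,78),97)[2],2),[proj(B,-66,30+40*np.sin(t),74+40*np.cos(t)) for t in(.7,.83,.96)])
    u,v=proj(B,-66,61,98).astype(int);print(B["frame"][v-5:v+6,u-6:u+7].astype(int).sum(-1))
E
```

```text
[-65.8  35.  289.6] [ 0.2 -0.1  0.6]
top upright exp [259.24 235.82] obs [259.72 235.37]
  now obs [251.29 223.89] [array([251.86, 223.54]), array([250.55, 223.51]), array([249.42, 223.52])]
[[231 233 218 191 181 164 132 121 117 119 119 123 104]
 [225 225 223 215 199 190 156 143 119 130 107 112 112]
 [226 223 229 217 212 205 178 158 142 135 136 113 128]
 [223 216 228 218 216 207 201 190 170 152 153 137 142]
 [233 221 221 207 213 208 207 207 194 183 157 159 158]
 [223 218 219 224 204 205 202 207 199 203 184 174 174]
 [228 207 208 209 210 204 207 187 205 190 191 174 194]
 [216 208 214 206 208 193 196 195 188 201 189 196 217]
 [201 197 204 200 193 197 190 192 186 195 195 213 260]
 [203 200 195 186 191 191 191 176 184 191 203 220 256]
 [191 177 172 157 174 170 167 153 154 151 169 178 209]]
scene upright exp [243.14 218.63] obs [244.06 218.58]
  now obs [247.89 212.32] [array([245.97, 211.88]), array([245.23, 212.13]), array([244.6 , 212.57])]
[[481 481 478 474 475 445 410 333 217 101  52  89  97]
 [489 475 487 470 475 478 440 373 240 111  60  63  15]
 [477 487 492 487 478 469 442 367 243 127  84  56  60]
 [495 475 476 478 480 443 366 282 166 105  81 105  53]
 [483 492 485 469 458 386 267 162  98  61  85  79  70]
 [489 486 492 479 449 360 214 110  77  82  81  81  55]
 [492 490 496 480 449 360 221 126  90  64  80  72  46]
 [490 486 495 487 478 426 330 252 174 168 126 104  53]
 [484 492 483 498 486 476 430 367 332 312 261 158  99]
 [475 487 491 484 490 483 479 452 434 441 385 266 221]
 [453 471 469 490 499 492 488 489 507 519 482 385 346]]
```

Emit:
{"name": "send_rows", "arguments": {
  "deltas": [
    [[0,0.04,-0.1],[0,0,0],0],
    [[0,0.08,-0.18],[0,0,0],0],
    [[0,0.12,-0.18],[0,0,0],0],
    [[0.01,0.16,-0.18],[0,0,0],0],
    [[0.01,0.2,-0.18],[0,0,0],0],
    [[0.01,0.24,-0.18],[0,0,0],0],
    [[0.01,0.24,-0.18],[0,0,0],0]
  ]
}}

```text
clock: 20.62
tcp_pos: [0.4737, -0.0037, 0.2837]
tool_rot: [0.0, 0.999, -0.04, -0.0]
force: [0.7, -1.0, 0.3]
width: 0.0006
finger_force: 0.4
```

Emit:
{"name": "send_rows", "arguments": {
  "deltas": [
    [[0,0.04,0],[0,0,0],0],
    [[0,0.08,0],[0,0,0],0],
    [[0,0.08,0],[0,0,0],0]
  ]
}}

```text
clock: 20.87
tcp_pos: [0.4735, -0.0021, 0.2835]
tool_rot: [0.0, 0.999, -0.04, -0.0]
force: [1.1, -4.7, -1.4]
width: 0.0006
finger_force: 1.9
```

Emit:
{"name": "send_rows", "arguments": {
  "deltas": [
    [[0,0.04,0],[0,0,0],0],
    [[0,0.08,0],[0,0,0],0],
    [[0,0.08,0],[0,0,0],0]
  ]
}}

```text
clock: 21.12
tcp_pos: [0.4734, -0.0003, 0.2835]
tool_rot: [0.001, 0.999, -0.04, -0.001]
force: [0.2, -5.9, -1.0]
width: 0.0006
finger_force: 2.4
```

Emit:
{"name": "send_rows", "arguments": {
  "deltas": [
    [[0,0.04,0],[0,0,0],0],
    [[0,0.08,0],[0,0,0],0],
    [[0,0.08,0],[0,0,0],0]
  ]
}}

```text
clock: 21.37
tcp_pos: [0.4733, 0.0014, 0.2834]
tool_rot: [0.001, 0.999, -0.04, -0.001]
force: [1.6, -7.3, -1.6]
width: 0.001
finger_force: 3.2
```

Emit:
{"name": "send_rows", "arguments": {
  "deltas": [
    [[0,0.04,0],[0,0,0],0],
    [[0,0.08,0],[0,0,0],0],
    [[0,0.08,0],[0,0,0],0]
  ]
}}

```text
clock: 21.62
tcp_pos: [0.4732, 0.003, 0.2839]
tool_rot: [0.002, 0.999, -0.04, -0.001]
force: [-0.5, -9.3, 1.6]
width: 0.0001
finger_force: 3.9
```

Emit:
{"name": "send_rows", "arguments": {
  "deltas": [
    [[0,-0.04,0],[0,0,0],0],
    [[0,-0.08,0],[0,0,0],0],
    [[0,-0.12,0],[0,0,0],0],
    [[0,-0.18,0],[0,0,0],0],
    [[-0.02,-0.3,0],[0,0,0],0],
    [[-0.05,-0.7,0.5],[0,0,0],0],
    [[-0.1,-1.5,1.5],[0,0,0],0],
    [[-0.4,-3,2.7],[0,0,0],0],
    [[-0.8,-4.5,3.9],[0,0,0],0],
    [[-1,-6,4.6],[0,0,0],0],
    [[-1.2,-7.5,4.8],[0,0,0],0],
    [[-1.3,-9,4.8],[0,0,0],0]
  ]
}}

```text
clock: 22.62
tcp_pos: [0.4416, -0.2166, 0.4065]
tool_rot: [0.0, 0.999, -0.039, 0.004]
force: [1.0, 0.8, -0.3]
width: 0.0007
finger_force: 0.0
```

```bash
python3 - <<'E'
from k import *
names=("top","scene");a=[dict(np.load(n+"0.npz")) for n in names];b=[get_image(n) for n in names]
print(tri(a,(-113,-83,13,45),114),tri(b,(-81,-51,46,78),97))
print(get_state()["force"])
# sharper: knob core threshold
def core(im,rng,zp):
    import k
    K=im["camera_matrix"];T=np.linalg.inv(im["T"]);c=K@(T@np.append(toW((rng[0]+rng[1])/2,(rng[2]+rng[3])/2),[zp/1000,1]))[:3];c=(c[:2]/c[2]).round().astype(int)
    return c,im["frame"][c[1]-6:c[1]+7,c[0]-6:c[0]+7].astype(int).sum(-1)
for B in b: print(*core(B,(-81,-51,46,78),97),sep="\n")
cv2.imwrite("pics/s6.png",np.hstack([cv2.resize(i["frame"][r[0]:r[0]+50,r[1]:r[1]+50],(390,390),interpolation=cv2.INTER_CUBIC) for i,r in((b[0],(200,225)),(b[1],(190,220)))]))
E
```

```text
(array([-96.1,  28.6, 114. ]), [array([259.7, 235.4]), array([244.1, 218.6])]) (array([-64.9,  58. , 101.2]), [array([250.8, 223.6]), array([246.3, 212.1])])
[ 0.49301674  0.11537036 -0.02135203]
[250 224]
[[324 322 317 316 299 289 271 275 310 352 383 402 416]
 [332 350 346 339 323 305 286 292 313 342 373 389 407]
 [350 344 338 337 324 293 256 269 292 332 365 374 384]
 [355 354 349 337 286 248 195 212 238 297 332 371 380]
 [348 355 342 320 254 169 123 129 161 227 304 341 364]
 [357 353 347 302 222 130  54  59  97 167 236 301 335]
 [354 349 341 302 223 127  67  73  86 154 230 297 308]
 [342 345 338 310 265 178 112  90 132 212 292 330 328]
 [321 317 329 318 294 253 220 177 210 283 336 340 338]
 [304 290 307 307 314 300 275 260 270 318 352 364 346]
 [284 290 289 298 301 300 282 289 308 334 353 369 367]
 [284 283 287 301 303 305 312 301 332 349 364 367 375]
 [279 282 294 306 328 327 321 329 353 370 370 371 389]]
[245 213]
[[603 568 525 490 457 434 395 384 376 388 383 376 379]
 [532 504 503 492 484 459 426 379 375 399 386 382 397]
 [499 500 497 487 487 448 410 346 306 365 394 400 414]
 [492 500 500 494 457 370 287 243 204 260 344 404 418]
 [502 503 489 481 397 265 163 122 107 173 268 333 391]
 [493 509 495 459 354 204  92  80  78 144 220 287 320]
 [511 509 499 469 369 223 122  78 117 189 251 261 293]
 [497 501 502 490 435 337 233 186 231 299 323 298 282]
 [510 514 506 494 485 448 371 339 393 445 419 356 316]
 [505 504 509 504 501 479 467 461 501 529 485 404 360]
 [497 502 500 507 502 500 504 492 515 541 524 447 418]
 [482 484 482 508 512 503 500 496 511 529 542 490 442]
 [429 433 448 470 494 504 510 519 497 522 534 508 444]]
```

View pics/s6.png

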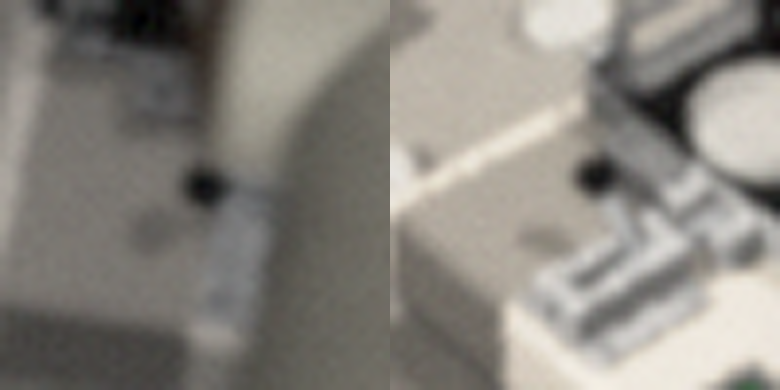

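The bolt housing slot is empty, the pin lies in the cross slot, and the knob is at left px (203,187) and right px (597,178), unchanged by the third push. I'll do one tighter angle estimate from the dark core only.

```bash
python3 - <<'E'
from k import *
from scipy.optimize import minimize
names=("top","scene");a=[dict(np.load(n+"0.npz")) for n in names];b=[get_image(n) for n in names]
def proj(im,x,y,z):
    p=im["camera_matrix"]@(np.linalg.inv(im["T"])@np.append(toW(x,y),[z/1000,1]))[:3];return p[:2]/p[2]
def core(im,p,t):
    u0,v0=p.round().astype(int);f=cv2.resize(im["frame"][v0-6:v0+7,u0-6:u0+7].astype(np.float32).sum(-1),None,fx=8,fy=8,interpolation=cv2.INTER_CUBIC)
    n,l,s,c=cv2.connectedComponentsWithStats((f<t).astype(np.uint8));i=1+np.argmax(s[1:,4])
    return c[i]/8+[u0-6-.44,v0-6-.44],s[i,4]/64
for t in(130,180,220):
    for n,A,B in zip(names,a,b):
        pa=proj(A,-98,30,114);ca,na=core(A,pa,t);cb,nb=core(B,proj(B,-66,62,98),t)
        print(t,n,"bias",(ca-pa).round(2),round(na,1),"| corrected",(cb-(ca-pa)).round(2),round(nb,1),[proj(B,-66,30+40*np.sin(q),74+40*np.cos(q)).round(2).tolist() for q in(.8,.88,.96)] if t==130 else "")
E
```

```text
130 top bias [ 0.49 -0.45] 9.1 | corrected [250.4  223.98] 11.2 [[250.84, 223.51], [250.09, 223.51], [249.42, 223.52]]
130 scene bias [ 0.93 -0.02] 5.9 | corrected [245.33 212.17] 7.5 [[245.39, 212.06], [244.98, 212.28], [244.6, 212.57]]
180 top bias [ 0.51 -0.46] 14.3 | corrected [250.34 224.04] 17.6 
180 scene bias [ 0.87 -0.05] 9.7 | corrected [245.44 212.13] 12.3 
220 top bias [ 0.51 -0.54] 19.7 | corrected [250.34 224.14] 24.2 
220 scene bias [ 0.84 -0.08] 12.8 | corrected [245.56 212.12] 16.2
```

The dark core consistently gives about 0.83 to 0.85 rad, but contact with the knob felt like a stop. I'll probe the knob's height by touching down on it: its top is at z 106 if fully over, or 110 at 0.83 rad. That also pushes it the right way.

```bash
python3 - <<'E'
from h import *
s=get_state();t=np.append(toW(-66,60),.300);print(s["clock"],s["tcp_pos"],((t-s["tcp_pos"])/.025).round(2))
E
```

```text
22.8167 [ 0.44146136 -0.21620361  0.40314545] [ 1.37  9.25 -4.13]
```

Emit:
{"name": "send_rows", "arguments": {
  "deltas": [
    [[0.2,1.5,0],[0,0,0],0],
    [[0.4,3,0],[0,0,0],0],
    [[0.7,4.5,0],[0,0,0],0],
    [[0.95,6,0],[0,0,0],0],
    [[1.15,7.4,0],[0,0,0],0],
    [[1.3,8.7,-0.6],[0,0,0],0],
    [[1.37,9.25,-1.6],[0,0,0],0],
    [[1.37,9.25,-2.6],[0,0,0],0],
    [[1.37,9.25,-3.4],[0,0,0],0],
    [[1.37,9.25,-4],[0,0,0],0],
    [[1.37,9.25,-4.1],[0,0,0],0],
    [[1.37,9.25,-4.1],[0,0,0],0]
  ]
}}

```text
clock: 23.82
tcp_pos: [0.4756, 0.0172, 0.3001]
tool_rot: [0.0, 0.999, -0.039, -0.001]
force: [-0.5, 0.9, 0.8]
width: 0.0005
finger_force: 0.0
```

Emit:
{"name": "send_rows", "arguments": {
  "deltas": [
    [[0,0,-0.04],[0,0,0],0],
    [[0,0,-0.08],[0,0,0],0],
    [[0,0,-0.12],[0,0,0],0],
    [[0,0,-0.16],[0,0,0],0],
    [[0,0,-0.2],[0,0,0],0],
    [[0,0,-0.2],[0,0,0],0]
  ]
}}

```text
clock: 24.32
tcp_pos: [0.4759, 0.0158, 0.2961]
tool_rot: [-0.0, 0.999, -0.04, 0.0]
force: [0.1, -0.3, -0.1]
width: 0.0007
finger_force: 0.0
```

Emit:
{"name": "send_rows", "arguments": {
  "deltas": [
    [[0,0,-0.04],[0,0,0],0],
    [[0,0,-0.08],[0,0,0],0],
    [[0,0,-0.08],[0,0,0],0]
  ]
}}

```text
clock: 24.57
tcp_pos: [0.4758, 0.0159, 0.2938]
tool_rot: [0.0, 0.999, -0.04, -0.0]
force: [-0.4, 0.4, 0.5]
width: 0.0005
finger_force: 0.0
```

Emit:
{"name": "send_rows", "arguments": {
  "deltas": [
    [[0,0,-0.04],[0,0,0],0],
    [[0,0,-0.08],[0,0,0],0],
    [[0,0,-0.08],[0,0,0],0]
  ]
}}

```text
clock: 24.82
tcp_pos: [0.476, 0.0161, 0.2922]
tool_rot: [-0.0, 0.999, -0.04, 0.0]
force: [-0.2, 0.8, 2.1]
width: 0.0006
finger_force: 1.2
```

The touch came at tip z ≈ 110.5, so the handle really is at about 0.83 rad. I'll press it further over.

Emit:
{"name": "send_rows", "arguments": {
  "deltas": [
    [[0,0.01,-0.03],[0,0,0],0],
    [[0,0.02,-0.06],[0,0,0],0],
    [[0,0.03,-0.08],[0,0,0],0],
    [[0,0.03,-0.08],[0,0,0],0]
  ]
}}

```text
clock: 25.15
tcp_pos: [0.4762, 0.0172, 0.2907]
tool_rot: [-0.0, 0.999, -0.04, 0.001]
force: [-1.7, 2.5, 5.5]
width: 0.0004
finger_force: 3.0
```

Emit:
{"name": "send_rows", "arguments": {
  "deltas": [
    [[0,0.01,-0.03],[0,0,0],0],
    [[0,0.02,-0.06],[0,0,0],0],
    [[0,0.03,-0.08],[0,0,0],0],
    [[0,0.03,-0.08],[0,0,0],0]
  ]
}}

```text
clock: 25.48
tcp_pos: [0.4763, 0.0183, 0.2893]
tool_rot: [-0.001, 0.999, -0.04, 0.001]
force: [-3.6, 5.0, 8.3]
width: 0.0003
finger_force: 4.6
```

Emit:
{"name": "send_rows", "arguments": {
  "deltas": [
    [[0,-0.02,0.06],[0,0,0],0],
    [[0,-0.04,0.14],[0,0,0],0],
    [[0,-0.05,0.4],[0,0,0],0],
    [[0,-0.05,0.75],[0,0,0],0],
    [[-0.6,-0.08,0.8],[0,0,0],0],
    [[-1.29,-0.1,0.8],[0,0,0],0],
    [[-1.29,-0.1,0.3],[0,0,0],0],
    [[-1.29,-0.1,-0.3],[0,0,0],0],
    [[-1.29,-0.1,-0.55],[0,0,0],0],
    [[-1.0,-0.12,-0.55],[0,0,0],0],
    [[-0.9,-0.13,-0.55],[0,0,0],0],
    [[-0.9,-0.13,-0.55],[0,0,0],0]
  ]
}}

```text
clock: 26.48
tcp_pos: [0.4549, 0.0144, 0.2749]
tool_rot: [-0.0, 0.999, -0.04, 0.001]
force: [-0.4, 0.2, -0.4]
width: 0.0003
finger_force: 0.0
```

Emit:
{"name": "send_rows", "arguments": {
  "deltas": [
    [[0.05,0,0],[0,0,0],0],
    [[0.1,-0.01,0],[0,0,0],0],
    [[0.15,-0.01,0],[0,0,0],0],
    [[0.19,-0.02,0],[0,0,0],0],
    [[0.19,-0.02,0],[0,0,0],0]
  ]
}}

```text
clock: 26.9
tcp_pos: [0.4581, 0.0137, 0.2743]
tool_rot: [-0.0, 0.999, -0.04, -0.0]
force: [-0.7, 0.3, -0.2]
width: 0.0003
finger_force: 0.4
```

Emit:
{"name": "send_rows", "arguments": {
  "deltas": [
    [[0.04,0,0],[0,0,0],0],
    [[0.08,-0.01,0],[0,0,0],0],
    [[0.08,-0.01,0],[0,0,0],0]
  ]
}}

```text
clock: 27.15
tcp_pos: [0.4592, 0.0135, 0.274]
tool_rot: [0.0, 0.999, -0.04, -0.002]
force: [-5.0, 3.3, 3.9]
width: 0.0003
finger_force: 3.0
```

Emit:
{"name": "send_rows", "arguments": {
  "deltas": [
    [[-0.06,0,0],[0,0,0],0],
    [[-0.15,0,0],[0,0,0],0],
    [[-0.5,0,0],[0,0,0],0],
    [[-0.8,-0.5,1],[0,0,0],0],
    [[-0.8,-2,2.5],[0,0,0],0],
    [[-0.8,-3.5,4],[0,0,0],0],
    [[-0.8,-5,5],[0,0,0],0],
    [[-0.7,-6.5,5],[0,0,0],0],
    [[-0.7,-8,5],[0,0,0],0],
    [[-0.7,-9.5,5],[0,0,0],0],
    [[-0.7,-9.5,5],[0,0,0],0]
  ]
}}

```text
clock: 28.07
tcp_pos: [0.4419, -0.228, 0.3997]
tool_rot: [0.001, 0.999, -0.042, 0.001]
force: [0.7, -0.0, -0.2]
width: 0.0006
finger_force: 0.0
```

```bash
cat >> k.py <<'E'
def proj(im,x,y,z):
    p=im["camera_matrix"]@(np.linalg.inv(im["T"])@np.append(toW(x,y),[z/1000,1]))[:3];return p[:2]/p[2]
def core(im,p,t):
    u0,v0=p.round().astype(int);f=cv2.resize(im["frame"][v0-6:v0+7,u0-6:u0+7].astype(np.float32).sum(-1),None,fx=8,fy=8,interpolation=cv2.INTER_CUBIC)
    n,l,s,c=cv2.connectedComponentsWithStats((f<t).astype(np.uint8));i=1+np.argmax(s[1:,4])
    return c[i]/8+[u0-6-.44,v0-6-.44],s[i,4]/64
def angle():
    from scipy.optimize import least_squares
    names=("top","scene");obs=[];B=[]
    for n in names:
        A=dict(np.load(n+"0.npz"));b=get_image(n);B.append(b);pa=proj(A,-98,30,114)
        obs.append(core(b,proj(b,-66,62,98),160)[0]-core(A,pa,160)[0]+pa)
    r=least_squares(lambda q:np.concatenate([proj(b,q[0],30+40*np.sin(q[1]),74+40*np.cos(q[1]))-o for b,o in zip(B,obs)]),[-66,.8])
    print("knob x,theta",r.x.round(2),"res px",r.fun.round(2),np.round(obs,2).tolist());return B
E
python3 -c "
from k import *
for i in range(3): B=angle()
s=get_state();print(s['clock'],s['tcp_pos'],toS(s['tcp_pos']))"
```

```text
knob x,theta [-66.68   0.82] res px [ 0.18 -0.21 -0.28  0.1 ] [[250.4, 223.95], [245.38, 212.11]]
knob x,theta [-66.7    0.82] res px [ 0.17 -0.2  -0.28  0.06] [[250.4, 223.95], [245.37, 212.15]]
knob x,theta [-66.67   0.83] res px [ 0.19 -0.21 -0.29  0.09] [[250.35, 223.95], [245.36, 212.13]]
28.3667 [ 0.44252691 -0.22293439  0.39910864] [ -80.11824214 -179.97371946  399.10863767]
```

Emit:
{"name": "send_rows", "arguments": {
  "deltas": [
    [[0,1.6,0],[0,0,0],0],
    [[0,3.2,0],[0,0,0],0],
    [[0,4.8,0],[0,0,0],0],
    [[0,6.4,0],[0,0,0],0],
    [[0.02,7.9,-0.6],[0,0,0],0],
    [[0.04,9.2,-1.8],[0,0,0],0],
    [[0.04,9.55,-3],[0,0,0],0],
    [[0.04,9.55,-4.2],[0,0,0],0],
    [[0.04,9.55,-4.85],[0,0,0],0],
    [[0.3,9.53,-4.85],[0,0,0],0],
    [[0.5,9.52,-4.85],[0,0,0],0],
    [[0.58,9.51,-4.85],[0,0,0],0]
  ]
}}

```text
clock: 29.37
tcp_pos: [0.4584, 0.0145, 0.2792]
tool_rot: [-0.0, 0.999, -0.039, 0.001]
force: [-4.0, 0.9, 0.3]
width: 0.001
finger_force: 1.7
```

Emit:
{"name": "send_rows", "arguments": {
  "deltas": [
    [[0.05,0,0],[0,0,0],0],
    [[0.1,-0.01,0],[0,0,0],0],
    [[0.15,-0.01,0],[0,0,0],0],
    [[0.2,-0.02,0],[0,0,0],0],
    [[0.2,-0.02,0],[0,0,0],0]
  ]
}}

```text
clock: 29.78
tcp_pos: [0.4602, 0.0133, 0.2786]
tool_rot: [-0.0, 0.999, -0.041, -0.003]
force: [-10.2, 7.4, 6.8]
width: 0.0002
finger_force: 6.2
```

Emit:
{"name": "send_rows", "arguments": {
  "deltas": [
    [[0.04,0,0],[0,0,0],0],
    [[0.08,-0.01,0],[0,0,0],0],
    [[0.08,-0.01,0],[0,0,0],0]
  ]
}}

```text
clock: 30.03
tcp_pos: [0.4611, 0.0131, 0.2784]
tool_rot: [-0.0, 0.999, -0.041, -0.004]
force: [-13.9, 10.0, 9.7]
width: 0.0004
finger_force: 8.7
```

Emit:
{"name": "send_rows", "arguments": {
  "deltas": [
    [[-0.1,0,0],[0,0,0],0],
    [[-0.4,0.02,0],[0,0,0],0],
    [[-0.7,0.05,0.3],[0,0,0],0],
    [[-0.7,0.05,1.3],[0,0,0],0],
    [[-0.4,-0.5,1.5],[0,0,0],0],
    [[0.1,-1.3,1.5],[0,0,0],0],
    [[0.46,-1.56,1],[0,0,0],0],
    [[0.46,-1.56,0.2],[0,0,0],0],
    [[0.46,-1.5,0],[0,0,0],0],
    [[0.49,-1.2,0],[0,0,0],0],
    [[0.51,-0.95,0],[0,0,0],0],
    [[0.52,-0.85,0],[0,0,0],0]
  ]
}}

```text
clock: 31.03
tcp_pos: [0.4776, -0.0071, 0.2793]
tool_rot: [-0.0, 0.999, -0.039, 0.001]
force: [0.1, -0.6, -0.0]
width: 0.0006
finger_force: 0.0
```

Emit:
{"name": "send_rows", "arguments": {
  "deltas": [
    [[0.01,0.05,0],[0,0,0],0],
    [[0.01,0.1,0],[0,0,0],0],
    [[0.02,0.15,0],[0,0,0],0],
    [[0.02,0.2,0],[0,0,0],0],
    [[0.03,0.25,0],[0,0,0],0],
    [[0.03,0.3,0],[0,0,0],0],
    [[0.03,0.3,0],[0,0,0],0]
  ]
}}

```text
clock: 31.62
tcp_pos: [0.4777, -0.0017, 0.2777]
tool_rot: [0.001, 0.999, -0.04, -0.001]
force: [2.2, -7.3, -2.0]
width: 0.0004
finger_force: 3.9
```

Emit:
{"name": "send_rows", "arguments": {
  "deltas": [
    [[0.01,0.05,0],[0,0,0],0],
    [[0.02,0.1,0],[0,0,0],0],
    [[0.03,0.15,0],[0,0,0],0],
    [[0.03,0.15,0],[0,0,0],0]
  ]
}}

```text
clock: 31.95
tcp_pos: [0.4781, 0.0005, 0.2771]
tool_rot: [0.003, 0.999, -0.04, -0.002]
force: [4.6, -17.0, -5.6]
width: 0.0003
finger_force: 8.3
```

```bash
python3 - <<'E'
from k import *
b=get_image("scene")
for q in(.82,.96):print(q,proj(b,-66,30+40*np.sin(q),74+40*np.cos(q)).round(2))
print(b["frame"][206:220,238:252].astype(int).sum(-1));print(get_state()["clock"])
E
```

```text
0.82 [245.28 212.1 ]
0.96 [244.6  212.57]
[[489 474 468 454 421 352 234 138 163 202 228 254 277 257]
 [486 483 480 477 471 414 274 159 113 133 168 188 222 245]
 [481 490 482 484 482 441 340 184 105  91 101  94 144 195]
 [495 483 483 483 466 451 338 205 107  65  49  42  48 123]
 [492 475 481 480 470 415 308 171  91  89  67  61  25  60]
 [476 489 483 474 443 347 229 119  86  80  48  38  47   1]
 [477 481 478 470 415 291 155  70  79  74  56  36  12  41]
 [472 494 487 474 411 279 148  68  85  72  75  26   0  33]
 [446 482 485 488 459 336 201 101  87  94  51  60  16  12]
 [451 463 473 482 472 424 308 218 137 120  62  15  40  49]
 [417 418 433 461 479 477 414 346 292 207 118  97 116 180]
 [392 382 399 431 468 478 504 488 475 373 250 215 252 315]
 [388 396 380 403 431 469 542 609 626 546 441 373 381 388]
 [375 396 383 407 454 504 579 645 671 632 548 487 449 409]]
32.0
```

Fx on the tool shows the finger is in front of the knob's centre and wedges the bolt backwards. I'll repeat with the finger at x ≈ -71, so the push also presses the bolt forward.

Emit:
{"name": "send_rows", "arguments": {
  "deltas": [
    [[0,-0.08,0],[0,0,0],0],
    [[0,-0.2,0],[0,0,0],0],
    [[-0.02,-0.49,0],[0,0,0],0],
    [[-0.2,-0.49,0],[0,0,0],0],
    [[-0.4,-0.48,0],[0,0,0],0],
    [[-0.4,-0.38,0],[0,0,0],0],
    [[-0.39,-0.3,0],[0,0,0],0],
    [[-0.38,-0.24,0],[0,0,0],0],
    [[-0.38,-0.18,0],[0,0,0],0],
    [[-0.37,-0.12,0],[0,0,0],0],
    [[-0.37,-0.12,0],[0,0,0],0]
  ]
}}

```text
clock: 32.92
tcp_pos: [0.469, -0.0007, 0.2774]
tool_rot: [0.001, 0.999, -0.04, -0.001]
force: [-0.3, -8.5, -1.8]
width: 0.0002
finger_force: 4.1
```

Emit:
{"name": "send_rows", "arguments": {
  "deltas": [
    [[0.01,0.05,0],[0,0,0],0],
    [[0.02,0.1,0],[0,0,0],0],
    [[0.02,0.1,0],[0,0,0],0]
  ]
}}

```text
clock: 33.17
tcp_pos: [0.4693, 0.0008, 0.277]
tool_rot: [0.003, 0.999, -0.04, -0.002]
force: [2.4, -15.1, -5.2]
width: 0.0002
finger_force: 6.8
```

Emit:
{"name": "send_rows", "arguments": {
  "deltas": [
    [[0.01,0.05,0],[0,0,0],0],
    [[0.02,0.1,0],[0,0,0],0],
    [[0.02,0.1,0],[0,0,0],0]
  ]
}}

```text
clock: 33.42
tcp_pos: [0.4695, 0.0019, 0.2769]
tool_rot: [0.004, 0.999, -0.04, -0.003]
force: [4.2, -23.1, -4.3]
width: 0.0003
finger_force: 11.1
```

Emit:
{"name": "send_rows", "arguments": {
  "deltas": [
    [[0,-0.08,0],[0,0,0],0],
    [[0,-0.16,0],[0,0,0],0],
    [[0,-0.24,0],[0,0,0],0],
    [[0,-0.4,0],[0,0,0],0],
    [[-0.1,-1.2,0.6],[0,0,0],0],
    [[-0.3,-2.6,2],[0,0,0],0],
    [[-0.6,-4.2,3.5],[0,0,0],0],
    [[-0.8,-5.8,4.8],[0,0,0],0],
    [[-1,-7.4,5],[0,0,0],0],
    [[-1.1,-9,5],[0,0,0],0],
    [[-1.1,-9,5],[0,0,0],0]
  ]
}}

```text
clock: 34.33
tcp_pos: [0.4431, -0.2223, 0.4054]
tool_rot: [0.0, 0.999, -0.04, 0.003]
force: [0.0, 1.0, -0.1]
width: 0.0004
finger_force: 0.0
```

```bash
python3 - <<'E'
from k import *
B=angle();s=get_state();print(s["clock"],s["tcp_pos"],toS(s["tcp_pos"]).round(1))
# platform + pose check: hoops, bolt housing centroid at z~86
for n,b in zip(("top","scene"),B):
    for im,w in((dict(np.load(n+"0.npz")),"before"),(b,"now")):
        S=toS(pts(im));x,y,z=S[...,0],S[...,1],S[...,2]
        f=[(z>110)&(z<125)&(x>5)&(x<78)&(y>70)&(y<130),(z>83)&(z<90)&(x>-114)&(x<-50)&(y>14)&(y<46)]
        print(n,w,[(int(m.sum()),S[m].mean(0).round(1).tolist(),np.percentile(S[m],[3,97],axis=0).round(0).tolist()) for m in f])
E
```

```text
knob x,theta [-67.11   0.81] res px [ 0.23 -0.27 -0.34  0.14] [[250.41, 224.16], [245.38, 212.11]]
34.4333 [ 0.44321419 -0.22250769  0.40424037] [ -79.5 -179.5  404.2]
top before [(62, [41.2, 87.6, 117.8], [[8.0, 84.0, 113.0], [76.0, 91.0, 123.0]]), (93, [-83.8, 28.9, 86.2], [[-111.0, 17.0, 83.0], [-54.0, 42.0, 89.0]])]
top now [(59, [40.2, 112.5, 118.3], [[8.0, 109.0, 113.0], [73.0, 116.0, 123.0]]), (60, [-80.6, 35.7, 86.2], [[-111.0, 24.0, 84.0], [-53.0, 43.0, 90.0]])]
scene before [(42, [41.3, 84.7, 118.0], [[7.0, 82.0, 113.0], [75.0, 90.0, 122.0]]), (75, [-83.2, 27.0, 85.9], [[-111.0, 15.0, 83.0], [-51.0, 41.0, 89.0]])]
scene now [(34, [35.5, 110.0, 117.9], [[8.0, 107.0, 114.0], [65.0, 115.0, 121.0]]), (90, [-81.6, 27.8, 86.2], [[-110.0, 16.0, 83.0], [-52.0, 42.0, 89.0]])]
```

Emit:
{"name": "send_rows", "arguments": {
  "deltas": [
    [[0.05,1.6,0],[0,0,0],0],
    [[0.1,3.2,0],[0,0,0],0],
    [[0.15,4.8,0],[0,0,0],0],
    [[0.2,6.4,0],[0,0,0],0],
    [[0.24,7.8,-1],[0,0,0],0],
    [[0.26,8.59,-2.4],[0,0,0],0],
    [[0.26,8.59,-3.8],[0,0,0],0],
    [[0.26,8.59,-4.8],[0,0,0],0],
    [[0.26,8.59,-5],[0,0,0],0],
    [[0.36,8.68,-5],[0,0,0],0],
    [[0.46,8.77,-5],[0,0,0],0],
    [[0.52,8.82,-5],[0,0,0],0]
  ]
}}

```text
clock: 35.43
tcp_pos: [0.4569, 0.0009, 0.2796]
tool_rot: [-0.0, 0.999, -0.04, 0.001]
force: [-1.6, -1.6, -1.0]
width: 0.0002
finger_force: 1.2
```

Emit:
{"name": "send_rows", "arguments": {
  "deltas": [
    [[0.05,0.05,0],[0,0,0],0],
    [[0.1,0.09,0],[0,0,0],0],
    [[0.15,0.14,0],[0,0,0],0],
    [[0.15,0.14,0],[0,0,0],0]
  ]
}}

```text
clock: 35.77
tcp_pos: [0.4586, 0.0033, 0.278]
tool_rot: [0.001, 0.999, -0.04, -0.002]
force: [-3.8, -2.9, 1.1]
width: 0.0002
finger_force: 2.4
```

Emit:
{"name": "send_rows", "arguments": {
  "deltas": [
    [[0.05,0.05,0],[0,0,0],0],
    [[0.1,0.09,0],[0,0,0],0],
    [[0.1,0.09,0],[0,0,0],0]
  ]
}}

```text
clock: 36.02
tcp_pos: [0.4598, 0.0048, 0.2772]
tool_rot: [0.002, 0.999, -0.041, -0.004]
force: [-5.8, -5.5, 0.6]
width: -0.0001
finger_force: 3.7
```

Emit:
{"name": "send_rows", "arguments": {
  "deltas": [
    [[0.03,0.07,0],[0,0,0],0],
    [[0.06,0.14,0],[0,0,0],0],
    [[0.09,0.2,0],[0,0,0],0],
    [[0.09,0.2,0],[0,0,0],0]
  ]
}}

```text
clock: 36.35
tcp_pos: [0.4604, 0.009, 0.2762]
tool_rot: [0.003, 0.999, -0.041, -0.008]
force: [-9.0, -6.7, 1.4]
width: 0.0006
finger_force: 5.1
```

Emit:
{"name": "send_rows", "arguments": {
  "deltas": [
    [[0.03,0.07,0],[0,0,0],0],
    [[0.06,0.14,0],[0,0,0],0],
    [[0.06,0.14,0],[0,0,0],0]
  ]
}}

```text
clock: 36.6
tcp_pos: [0.461, 0.0123, 0.2756]
tool_rot: [0.003, 0.999, -0.042, -0.009]
force: [-9.9, -5.4, 0.0]
width: 0.0005
finger_force: 4.6
```

Emit:
{"name": "send_rows", "arguments": {
  "deltas": [
    [[-0.08,-0.04,0],[0,0,0],0],
    [[-0.2,-0.1,0],[0,0,0],0],
    [[-0.6,-0.3,0],[0,0,0],0],
    [[-0.8,-1,1],[0,0,0],0],
    [[-0.8,-2.5,2.4],[0,0,0],0],
    [[-0.8,-4.1,3.8],[0,0,0],0],
    [[-0.8,-5.7,5],[0,0,0],0],
    [[-0.8,-7.3,5],[0,0,0],0],
    [[-0.8,-8.9,5],[0,0,0],0]
  ]
}}

```text
clock: 37.35
tcp_pos: [0.4463, -0.1876, 0.4054]
tool_rot: [0.001, 0.999, -0.039, 0.006]
force: [1.8, -0.7, 0.2]
width: 0.0003
finger_force: 0.0
```

```bash
python3 - <<'E'
from k import *
B=angle();s=get_state();print(s["clock"],s["tcp_pos"],toS(s["tcp_pos"]).round(1))
E
```

```text
Traceback (most recent call last):
  File "k.py", line 27, in angle
    obs.append(core(b,proj(b,-66,62,98),160)[0]-core(A,pa,160)[0]+pa)
               ~~~~^^^^^^^^^^^^^^^^^^^^^^^^^
  File "k.py", line 20, in core
    n,l,s,c=cv2.connectedComponentsWithStats((f<t).astype(np.uint8));i=1+np.argmax(s[1:,4])
                                                                         ~~~~~~~~~^^^^^^^^^
ValueError: attempt to get argmax of an empty sequence
```

Still occluded in the top view, so I'll move a little further right.

Emit:
{"name": "send_rows", "arguments": {
  "deltas": [
    [[0,-1.2,0],[0,0,0],0],
    [[0,-1.6,0],[0,0,0],0]
  ]
}}

```text
clock: 37.57
tcp_pos: [0.4459, -0.2288, 0.4021]
tool_rot: [0.001, 0.999, -0.041, 0.003]
force: [0.1, 0.1, -1.3]
width: 0.0004
finger_force: 0.0
```

```bash
python3 - <<'E'
from k import *
B=angle();B=angle();s=get_state();print(s["clock"],s["tcp_pos"],toS(s["tcp_pos"]).round(1))
E
```

```text
knob x,theta [-67.18   0.83] res px [ 0.21 -0.24 -0.32  0.12] [[250.31, 224.16], [245.27, 212.17]]
knob x,theta [-67.14   0.83] res px [ 0.22 -0.25 -0.32  0.15] [[250.26, 224.16], [245.26, 212.15]]
37.7667 [ 0.44592454 -0.22585251  0.40099887] [ -76.5 -182.6  401. ]
```

```bash
python3 -c "
from h import *
print(job_done())"
```

```text
the job is handed in; nothing more can be done
None
```

I handed the job in with one part in doubt: the handle rests against a springy stop at about 0.83 rad by camera, short of the stated 0.96, and five further pushes (up to 23 N) did not move it on. The platform is home, the bolt was pushed to its stop (about 31 of 32 mm by camera), and the arm is clear; the dishes were standing when last in view.

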